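# Line the paste pot and index its slide to the next stop

### The arm

A 6-joint arm with a two-finger parallel gripper is mounted at the origin on a cart in front of the work surface, level with it; the furniture and walls round the work are solid. World frame = base frame: x ahead of the robot, y to its left, z up, the work surface at z = 0. Lengths are in mm, angles in degrees, forces in N, time in s.
With the tool pointing down it reaches from about 350 to 850 mm from the base axis. Payload 8.1 kg.
Tool frame: the origin (TCP) lies between the finger pads; the fingertips stand ahead of it and the grasp point (between the pads) lies 2 mm behind it (nose_length is the z of the fingertips in the tool frame, in mm); z points along the fingers, y is the direction in which the jaws open and shut (so a half turn about z gives the same grasp; the last joint's range is limited). The gripper opens to 85 mm and grips with 20 to 120 N. Pads are 22 mm wide; open, the fingers measure 114 mm over their backs; the gripper's body (76 mm by 85 mm) begins 54 mm behind the grasp point. The pads swing forward as they close: fully open they stand 13 mm farther back than shut.
Start: joints at [62.601, 7.471, 85.268, -0, 87.261, -4.893], TCP at [229.645, 554.318, 248.292] pointing down, gripper open.
Joint ranges: [-169.43, 169.43], [-51.17, 129.36], [1.28, 143.12], [-76.62, 256.62], [0, 156.53], [-152.29, 152.29]. Speed limits (degrees/s): [136.94, 136.94, 159.86, 180, 180, 180].

### API

Orientations are given as [roll, pitch, yaw] about the fixed x, y, z axes, in that order (R = Rz(yaw) Ry(pitch) Rx(roll)).
In Python, from bench import * gives the robot as it stands.
- The arm moves only by the tool jog_arm, never from a script. Its argument "plan" is a list of rows, each a list of 3 entries, a list of its own where there are three numbers: the turn, a rotation vector about the tool's x, y, z in degrees, then the shift along the tool's x, y, z in m, then the gripper's target within -1 to 1 (fully open at 1, half-way at 0, shut at -1). A call has 1 to 12 rows; each row is the pose to reach, as a shift and turn from the pose commanded when the call began, along the tool's axes at that moment; what a row does not reach only later rows make up. A row lasts 1/8 s, in which the tool goes at most 62.5 mm and 10.7 degrees, less where a joint would pass 70% of its speed; a pose out of reach is approached as far as the arm can. A call with a gripper value outside its range is refused whole. The fingers move at their own pace and stop on an object; "force" is the grip in N (left out, the last holds). Time passes only in rows, so rows that repeat a pose let the fingers close. It gives the time, the measured TCP pose, the force and the opening at its end, in the units of the state.
- sense(): the state, without advancing time (a new reading comes with each control period).
- snapshot(name): name is "scene" or "top" or "wrist"; returns (picture, depth): 400x640x3 uint8, blue, green, red; 400x640 float32, mm along the optical axis (not along the pixel's ray), 0 where there is no reading.
- camera_info(name): a dict with "fov_y" (degrees; the focal length in pixels is half the picture's height over the tangent of half this angle, whatever the lens; pixels are square), "cx", "cy" (the principal point, pixels), "origin" and "orientation" of the camera in the world. Camera axes: x right, y down, z forward; pixel columns grow to the right and rows downward; lengths in mm; the calibration is good to about 2 mm. A picture is of the moment at which its call begins: read the wrist's pose just before it. camera_info takes no time and is no camera call; for the wrist camera it gives the pose at the moment of the call.
- hand_in(): hands the job in, once; it reports no verdict.
The state is a dict: "time": time; "joint_pos": joint angles; "qd": joint speeds; "joint_efforts": joint torques, N m; "tool_pos": TCP position; "tcp_rot": TCP orientation; "ft_force": force on the tool from outside, world axes, zero at the start; "wrist_torque": the same for the moment, N m; "finger_gap": finger opening in mm.
Only numpy, scipy, OpenCV 4.12 (cv2) and the standard library are available. Lean on these libraries where they do the work, as an engineer would, in place of code of your own. Each camera call takes 0.05 s, during which the arm holds its last target.

### The job

Get the paste-pot slide ready for the bonder: set the clean white liner cup down into the steel pot on the slide until its collar rests on the pot's rim, and let go of it. Then pull up the black index knob, slide the carriage exactly one hole along the rail, pot end leading, and let the pin drop into that hole. Press the knob fully home and finish like that, still holding it down, so that the side screw could be tightened; leave the syringe, the lens and the magnifier where they are.

Things in the scene. Friction and masses are not known exactly. Their poses are not given: they have to be found in the camera images.
- liner_center (a point): Loose white plastic liner cup, open at the top, 44 mm high, about 50 g, standing upright on the bench; this point is on its axis, half-way up (22 mm above its underside). Tapered body, outside diameter 34 mm at the bottom and 41 mm at 28 mm up; above that a shoulder widens to a straight collar, outside diameter 50 mm, from 30 to 44 mm up, to hold it by. Wall 2 mm.
- pot_mouth (a point): Centre of the open mouth of the steel paste pot, which is fixed on the carriage and moves with it; 66 mm above the bench. Mouth inside diameter 46 mm, outside 50 mm; pot 34 mm high, tapering to 38 mm inside at its floor, 31 mm below the mouth. The liner's shoulder rests on the rim: seated, the liner's half-way point is 7 mm below this point and 14 mm of collar stands above the rim. z is up; y points along the rail, away from the knob.
- knob_center (a point): Centre of the black index knob with a red top disc (upright cylinder, diameter 25 mm, 24 mm high; this point is on its axis, 12 mm below its top). It stands on the carriage, 74 mm from the pot's axis, and moves with the carriage and with the plunger; at rest it is 62 mm above the bench. Under it is a brass bush of 18 mm diameter (its flange 24 mm), and the carriage's flat top 32 mm above the bench, 58 mm wide; nothing stands beside the knob across the rail.
- plunger (a joint): Height of the index plunger above its stop, m. 0 = knob pressed fully home on its stop, pin 10 mm deep in a hole. A rubber ring and spring keep it about 3 mm proud (value 0.003, pin 7 mm deep) when nobody touches it; it takes about 3 N to press it home, and it rises again when let go. Pulling up takes about 1 N per mm; the pin is clear of the rail above 0.010, and 0.015 is the upper stop. Lowered between holes, the round-nosed pin rides on the rail at 0.010.
- carriage (a joint): Travel of the carriage along the rail, m. It starts at 0 with the pin in a hole; it grows along the index slide's y axis, pot end leading. Next hole at +0.040; the holes are 40 mm apart (-0.040, 0, 0.040, 0.080). Pin diameter 8 mm, hole 9.6 mm; the pin's round nose centres itself up to about 3 mm off. About 1.5 N of sliding friction when the pin is clear; locked while the pin is in a hole.
- index_slide: The slide's base, fixed to the bench: aluminium plate 66 x 300 mm on rubber feet with a drilled steel rail along its y axis (rail top 22 mm above the bench); origin at the centre of its underside, z up. The carriage runs along +y or -y of this body.
- syringe: Bystander: clear syringe with a blue cap, lying along its y axis, 26 x 96 x 23 mm; origin under its middle.
- lens: Bystander: black lens barrel, upright, 38 mm diameter, 58 mm high; origin at the centre of its underside.
- magnifier: Bystander: black stand magnifier, upright, 37 mm diameter, 40 mm high; origin at the centre of its underside.
Not all that is in view belongs to the job. Leave any purple or red look-alike of the part that bears liner_center alone.

How it is judged (in metres and radians):
On the way, in this order (a step that is already met when the one before it is completed fails the run):
1. the liner sits upright in the pot, let go, with the carriage still in its first hole (horizontal distance between liner_center and pot_mouth below 0.004 m and z of liner_center in the frame of pot_mouth below -0.004 m and angle between liner_center's own z axis and vertical below 0.08 rad and contact force between the fingers and liner below 0.05 N and value of joint carriage between -0.003 and 0.003 m and value of joint plunger below 0.006 m), for 0.2 s.
2. the plunger is pulled until the pin is clear of its hole (value of joint plunger above 0.0095 m), for 0.1 s.
At the end, for the whole second after the job is handed in: Carriage one hole further (0.040 m, within 2.5 mm), plunger within 1.5 mm of its stop and held there by the fingers (over 1 N), liner still in the pot: within 4 mm of its axis, upright within 0.08 rad, half-way point at least 4 mm below the pot's mouth (value of joint carriage between 0.0375 and 0.0425 m and value of joint plunger below 0.0015 m and contact force between the fingers and plunger above 1 N and horizontal distance between liner_center and pot_mouth below 0.004 m and z of liner_center in the frame of pot_mouth below -0.004 m and angle between liner_center's own z axis and vertical below 0.08 rad); the arm keeps its last pose, push and grip.
It fails at once if the syringe, the lens or the magnifier is moved by more than 2 cm (distance of any of syringe, lens, magnifier from where it was at the start of the episode above 0.02 m).
It also fails if it takes over 38 s, if anything falls off the work surface, if the arm or the gripper's body presses on something with over 40 N, if the wrist force passes 120 N, or if a joint passes its speed limit or range.

## Working session

There is one attempt and no reset: what is moved stays moved. The work goes in short steps, Python scripts to look and compute and a tool call to move; the robot and the scene stay as the last step left them, time stands still between calls to the robot, and variables do not carry over. Pictures are saved under pics/ and viewed, and the job is handed in when it is done.

Besides the shell and the picture viewer there is one more tool, called after "Call:" as a command line: name --argument value ..., lists and objects as JSON in quotes. jog_arm: Moves the arm, as the interface text tells. Its arguments: {"type":"object","properties":{"plan":{"type":"array","items":{"type":"array"}},"force":{"type":"number"}},"required":["plan"]}

```bash
mkdir -p pics; ls; python3 - <<'E'
from bench import *
import cv2,numpy as np
print(sense())
for n in ("scene","top","wrist"):
    print(n,camera_info(n))
    p,d=snapshot(n); cv2.imwrite(f"pics/{n}0.png",p); np.save(f"pics/{n}0.npy",d)
    print((d>0).mean())
E
```

```text
pics
{'time': 0.0, 'joint_pos': array([ 6.26035157e+01,  7.51368308e+00,  8.53307332e+01, -3.37377793e-04,
        8.72608305e+01, -4.89374008e+00]), 'qd': array([-0.0014877 , -0.00963348, -0.03647441,  0.0032422 , -0.02993404,
        0.04404206]), 'joint_efforts': array([ 1.93212843e-03, -5.69387090e+01, -5.00571048e+01,  2.41447460e-04,
        1.43238658e-02, -5.85193334e-05]), 'tool_pos': array([229.38307319, 553.85602846, 247.24531841]), 'tcp_rot': array([-1.79895108e+02, -8.64266340e-03,  1.57497264e+02]), 'ft_force': array([-0.70392184,  1.03004988,  0.60720185]), 'wrist_torque': array([ 0.0175491 , -0.06866847,  0.02186283]), 'finger_gap': 85.86757810361027}
scene {'fov_y': 56.54728682559772, 'cx': 319.51844794048924, 'cy': 196.6561339726512, 'origin': array([  -2.6962649 , 1004.07599204,  469.64956489]), 'orientation': array([-1.15743875e+02, -3.07272078e-02, -1.46715915e+02])}
0.99615625
top {'fov_y': 50.909978374053054, 'cx': 315.38760311968167, 'cy': 205.88437739351005, 'origin': array([351.63904547, 305.48910998, 992.90829462]), 'orientation': array([-173.22030658,   -0.88074362,  -88.42245283])}
0.9958359375
wrist {'fov_y': 64.3690608056985, 'cx': 321.37075429992075, 'cy': 200.4030903666628, 'origin': array([168.42711188, 579.19870018, 373.22446171]), 'orientation': array([164.73012419,   0.17857054,  67.45849776])}
0.9960625
```

View pics/scene0.png

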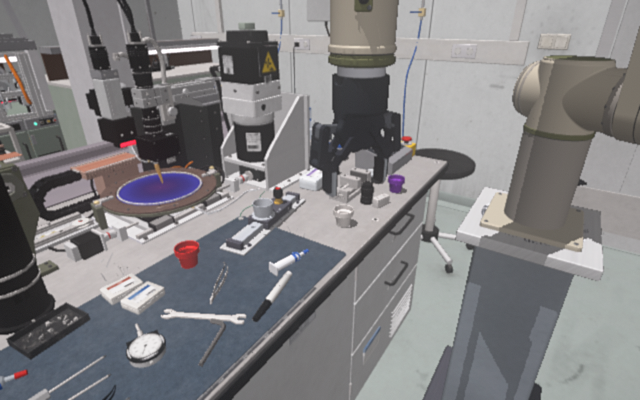

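View pics/top0.png

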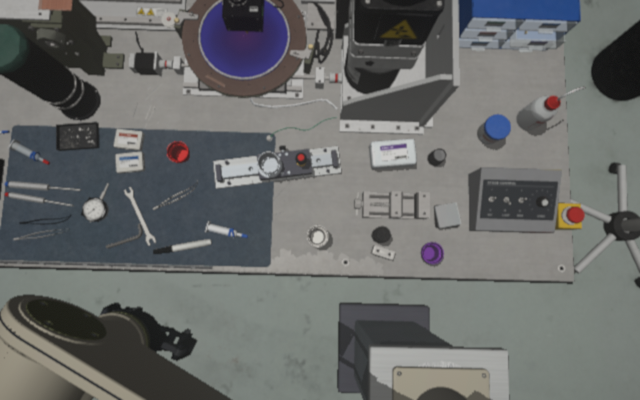

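View pics/wrist0.png

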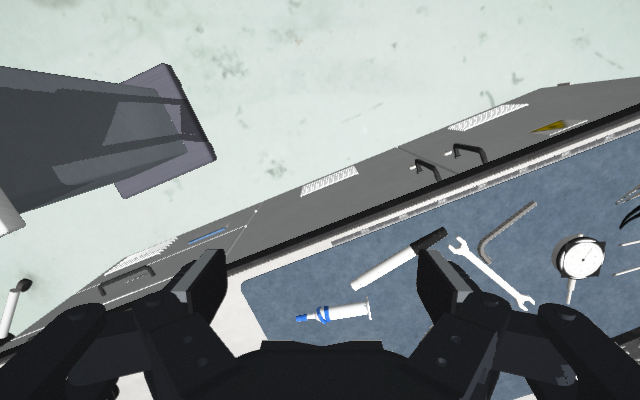

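Candidates for the liner in the top view are the white cup at (318,237), a red cup at (177,152) and a purple cup at (432,253). I choose the white one and will check it in a crop.

```bash
cat > h.py <<'E'
from bench import *
import cv2,numpy as np
from scipy.spatial.transform import Rotation as R
def cam(n):
    c=camera_info(n); c=dict(c); c['f']=200/np.tan(np.radians(c['fov_y']/2)); c['R']=R.from_euler('xyz',c['orientation'],degrees=True).as_matrix(); return c
def ray(c,u,v,z):
    d=np.stack([(np.asarray(u,float)-c['cx'])/c['f'],(np.asarray(v,float)-c['cy'])/c['f'],np.ones_like(np.asarray(u,float))],-1)@c['R'].T
    return c['origin']+d*((z-c['origin'][2])/d[...,2])[...,None]
def cloud(c,d):
    v,u=np.mgrid[:400,:640]
    p=np.stack([(u-c['cx'])/c['f']*d,(v-c['cy'])/c['f']*d,d],-1)
    return p@c['R'].T+c['origin']
def proj(c,P):
    q=(np.asarray(P,float)-c['origin'])@c['R']
    return np.stack([q[...,0]/q[...,2]*c['f']+c['cx'],q[...,1]/q[...,2]*c['f']+c['cy']],-1)
E
python3 - <<'E'
from h import *
c=cam("top"); p=cv2.imread("pics/top0.png"); d=np.load("pics/top0.npy"); P=cloud(c,d)
a=cv2.resize(p[125:265,205:345],None,fx=4,fy=4,interpolation=cv2.INTER_CUBIC); cv2.imwrite("pics/topcrop.png",a)
for n,u,v in [("bench",340,210),("liner in",318,237),("pot in",268,163),("knob",301,158),("syr",225,230),("lens",380,236),("magn",438,157),("purple",432,253)]:
    print(n,P[v,u].round(1))
s=cam("scene"); q=cv2.imread("pics/scene0.png"); cv2.imwrite("pics/scenecrop.png",cv2.resize(q[150:270,210:410],None,fx=4,fy=4,interpolation=cv2.INTER_CUBIC))
E
```

```text
bench [461.7 234.8   2.3]
liner in [396.2 285.4   3.7]
pot in [563.  406.7  34.1]
knob [567.7 329.4  74.8]
syr [405.4 500.3  22.5]
lens [399.7 149.1  61.7]
magn [587.6  12.6  42.2]
purple [366.2  16.8   4.6]
```

View pics/topcrop.png

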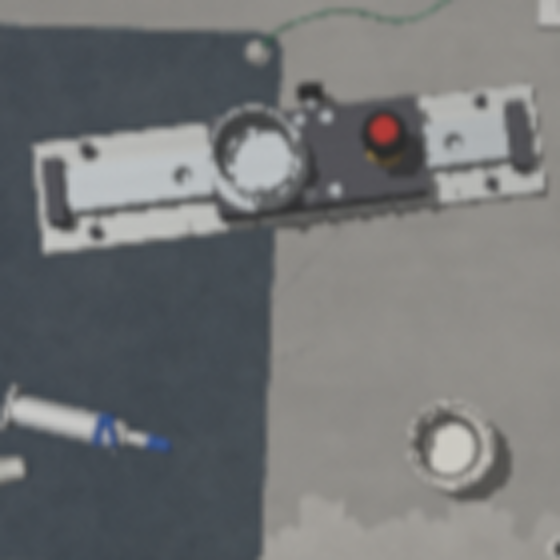

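View pics/scenecrop.png

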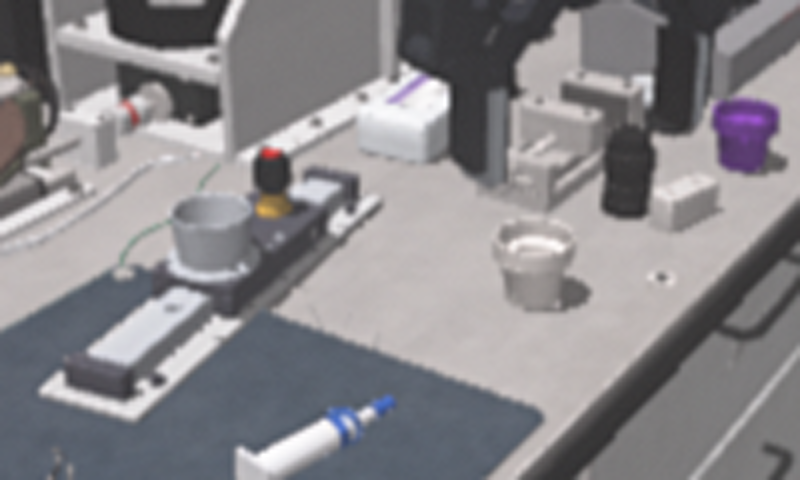

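```bash
python3 - <<'E'
from h import *
import bench; print([ (k,getattr(bench,k)) for k in dir(bench) if 'nose' in k.lower() or 'tool' in k.lower()], [k for k in dir(bench) if not k.startswith('_')][:60])
from scipy.optimize import least_squares
def fit(X,r):
    s=least_squares(lambda t:np.hypot(X[:,0]-t[0],X[:,1]-t[1])-r,X.mean(0)[:2],loss='soft_l1'); return s.x,np.sqrt(np.mean(s.fun**2))
for n in("top","scene"):
    c=cam(n); p=cv2.imread(f"pics/{n}0.png"); d=np.load(f"pics/{n}0.npy"); P=cloud(c,d)
    def sel(x,y,r,zl,zh): return (np.hypot(P[...,0]-x,P[...,1]-y)<r)&(P[...,2]>zl)&(P[...,2]<zh)
    for nm,(x,y),zl,zh,r in [("liner",(396,287),34,52,24),("pot",(563,405),58,74,24)]:
        m=sel(x,y,36,zl,zh); X=P[m]; hi=X[X[:,2]>np.percentile(X[:,2],60)]
        print(n,nm,m.sum(),fit(hi,r),hi[:,2].mean())
    hsv=cv2.cvtColor(p,cv2.COLOR_BGR2HSV)
    red=((hsv[...,0]<8)|(hsv[...,0]>172))&(hsv[...,1]>150)&sel(568,330,25,50,90)
    v,u=np.nonzero(red); print(n,"knob",red.sum(),ray(c,u.mean(),v.mean(),74.),np.median(P[red],0))
    m=(np.abs(P[...,0]-560)<150)&(np.abs(P[...,1]-230)<60)&(np.abs(P[...,2])<8)&(np.abs(P[...,0]-480)<60)
    print("bench z",np.median(P[m][:,2]))
# outlines from top colours
c=cam("top"); p=cv2.imread("pics/top0.png"); d=np.load("pics/top0.npy"); P=cloud(c,d)
bz=2.0
for nm,(x,y),z,zl in [("liner",(396,287),44,34),("pot",(563,405),66,55)]:
    m=((np.hypot(P[...,0]-x,P[...,1]-y)<34)&(P[...,2]>zl)).astype(np.uint8)
    ct=max(cv2.findContours(m,0,2)[0],key=cv2.contourArea); e=cv2.fitEllipse(cv2.convexHull(ct)); print(nm,e, ray(c,*e[0],float(z)))
E
```

```text
[('nose_length', 17.0)] ['PlanningError', 'camera_info', 'hand_in', 'nose_length', 'sense', 'snapshot']
top liner 74 (array([397.7178645 , 287.89072582]), np.float64(0.5878479550439208)) 46.50100231425047
top pot 98 (array([559.04021137, 402.9789776 ]), np.float64(0.7340868233778599)) 67.53136687380025
top knob 28 [570.60961488 330.64102247  74.        ] [569.92250985 330.58387501  75.01209456]
bench z 1.2438021876527046
scene liner 144 (array([395.96058474, 289.7666688 ]), np.float64(1.2292294185849906)) 42.481163153958406
scene pot 119 (array([557.32087175, 405.06637888]), np.float64(1.2965226456334853)) 64.76545309628246
scene knob 3 [566.95598071 335.33945525  74.        ] [568.05028324 334.32013467  73.2399568 ]
bench z -0.5585155417768704
liner ((317.2000427246094, 235.48941040039062), (21.62051010131836, 21.956327438354492), 4.319569110870361) [397.71035306 288.07406427  44.        ]
pot ((268.02716064453125, 161.73158264160156), (21.495681762695312, 21.86660385131836), 148.30584716796875) [558.9025268 403.3684018  66.       ]
```

```bash
cat >> h.py <<'E'
def go(xyz,yaw,cmd=None):
    """row numbers: rotvec deg and shift m in the tool axes from commanded pose (given or measured)"""
    s=sense()
    p0,r0=(s['tool_pos'],s['tcp_rot']) if cmd is None else cmd
    A=R.from_euler('xyz',r0,degrees=True); B=R.from_euler('xyz',[180,0,yaw],degrees=True)
    print('rot',(A.inv()*B).as_rotvec(degrees=True).round(2),'shift',(A.inv().apply(np.array(xyz)-p0)/1000).round(4))
E
python3 - <<'E'
from h import *
c=cam("top"); p=cv2.imread("pics/top0.png"); d=np.load("pics/top0.npy"); P=cloud(c,d)
# rail top bright pixels
u0=np.array([557,404]);
m=(P[...,2]>18)&(P[...,2]<27)&(np.abs(P[...,0]-562)<40)&(P[...,1]>240)&(P[...,1]<540)&(cv2.cvtColor(p,cv2.COLOR_BGR2GRAY)>120)
X=P[m][:,:2]; r=cv2.fitLine(X.astype(np.float32),cv2.DIST_HUBER,0,.01,.01).ravel(); print(m.sum(),r,np.degrees(np.arctan2(r[1],r[0])), X[:,1].min(),X[:,1].max())
m=(P[...,2]>5)&(P[...,2]<90)&(np.abs(P[...,0]-562)<60)&(P[...,1]>230)&(P[...,1]<560)
n,l,st,ce=cv2.connectedComponentsWithStats(m.astype(np.uint8)); i=1+np.argmax(st[1:,4])
X=P[l==i][:,:2]; rr=cv2.minAreaRect(X.astype(np.float32)); print(rr)
go([397,288.5,160],97.5,(np.array([229.645,554.318,248.292]),[180,0,157.494]))
E
```

```text
624 [ 1.5646993e-01 -9.8768270e-01  5.5844196e+02  4.0797644e+02] -80.99794 248.80005313548756 531.7697264802057
((567.4581298828125, 392.940185546875), (89.65034484863281, 308.57501220703125), 10.734413146972656)
rot [ 0.   -0.   59.99] shift [-0.2564 -0.1815  0.0883]
```

Call:
jog_arm --plan '[[[0, 0, 10], [-0.045, -0.03, 0], 1], [[0, 0, 20], [-0.09, -0.06, 0], 1], [[0, 0, 30], [-0.13, -0.09, 0.01], 1], [[0, 0, 40], [-0.17, -0.12, 0.03], 1], [[0, 0, 50], [-0.21, -0.15, 0.05], 1], [[0, 0, 58.7], [-0.2564, -0.1815, 0.088], 1], [[0, 0, 58.7], [-0.2564, -0.1815, 0.088], 1], [[0, 0, 58.7], [-0.2564, -0.1815, 0.088], 1]]' --force 30

```text
time: 1.15
tool_pos: [397.0, 288.3, 160.1]
tcp_rot: [-180.0, -0.0, 98.8]
ft_force: [0.2, 0.1, 0.2]
finger_gap: 85.1
```

```bash
python3 - <<'E'
from h import *
s=sense(); print(s['time'],s['tool_pos'],s['tcp_rot'],s['ft_force'],s['finger_gap'])
c=cam("wrist"); p,d=snapshot("wrist"); cv2.imwrite("pics/w1.png",p); np.save("pics/w1.npy",d)
print(c['origin'],c['orientation'])
E
```

```text
1.15 [396.97224211 288.27615972 160.10808855] [-1.79954467e+02 -5.09221801e-03  9.87791794e+01] [0.22239478 0.05738181 0.20397362] 85.08681794522418
[387.36901253 353.75118594 285.98555052] [1.64654103e+02 9.47845335e-02 8.74375144e+00]
```

View pics/w1.png

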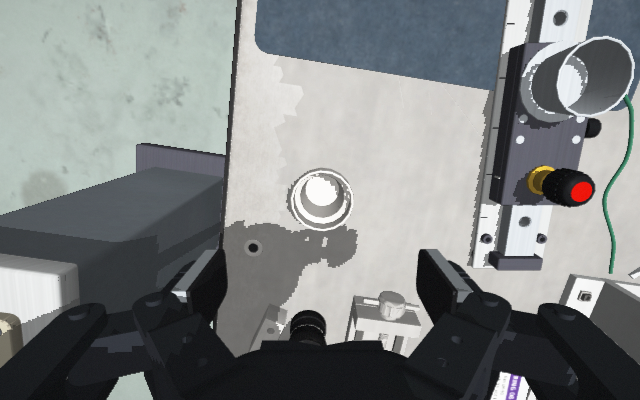

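The white cup is upright at (320,199), midway between the fingers at (222,270) and (425,270). The pot mouth is at (595,77) and the knob's red top at (580,190).

```bash
cat >> h.py <<'E'
from scipy.optimize import least_squares
def circfit(X,r=None):
    if r is None:
        s=least_squares(lambda t:np.hypot(X[:,0]-t[0],X[:,1]-t[1])-t[2],[*X.mean(0)[:2],20],loss='soft_l1')
    else:
        s=least_squares(lambda t:np.hypot(X[:,0]-t[0],X[:,1]-t[1])-r,X.mean(0)[:2],loss='soft_l1')
    return s.x.round(2),np.sqrt(np.mean(s.fun**2)).round(2)
def measure(c,p,d,what):
    P=cloud(c,d); hsv=cv2.cvtColor(p,cv2.COLOR_BGR2HSV)
    for nm,(x,y),z in what:
        near=(np.hypot(P[...,0]-x,P[...,1]-y)<40)&(P[...,2]>z-8)&(P[...,2]<z+10)
        if nm=='knob':
            red=((hsv[...,0]<8)|(hsv[...,0]>172))&(hsv[...,1]>150)&near
            v,u=np.nonzero(red); print(nm,red.sum(),ray(c,u.mean(),v.mean(),float(z)).round(2),np.median(P[red],0).round(2)); continue
        zt=np.percentile(P[near][:,2],85) if near.any() else 0
        top=near&(P[...,2]>z-2.5+min(max(zt-z,-2),2))
        ct=[k for k in cv2.findContours(top.astype(np.uint8),cv2.RETR_CCOMP,cv2.CHAIN_APPROX_NONE)[0]]
        ct.sort(key=lambda k:-cv2.contourArea(k))
        for k in ct[:2]:
            k=k[:,0,:]; X=ray(c,k[:,0],k[:,1],float(z)); print(nm,len(k),circfit(X),'zt',round(float(zt),2))
E
python3 - <<'E'
from h import *
s=sense(); c=cam("wrist"); p=cv2.imread("pics/w1.png"); d=np.load("pics/w1.npy")
measure(c,p,d,[("liner",(397,288),44),("pot",(559,404),66),("knob",(570,331),74)])
go([397,288,60],98.8)
E
```

```text
liner 173 (array([397.88, 288.42,  24.51]), np.float64(0.25)) zt 45.42
liner 162 (array([397.84, 288.58,  23.  ]), np.float64(0.26)) zt 45.42
pot 243 (array([559.25, 403.79,  24.76]), np.float64(0.39)) zt 67.17
pot 235 (array([558.6 , 403.63,  22.32]), np.float64(0.46)) zt 67.17
knob 340 [571.84 330.68  74.  ] [570.38 330.83  75.53]
rot [ 0.02 -0.04  0.04] shift [-0.0012 -0.0003  0.1009]
```

```bash
python3 - <<'E'
from h import *
s=sense(); c=cam("wrist"); d=np.load("pics/w1.npy"); P=cloud(c,d)-s['tool_pos']
T=R.from_euler('xyz',s['tcp_rot'],degrees=True)
Q=T.inv().apply(P.reshape(-1,3)).reshape(P.shape)
m=(np.abs(Q[...,0])<30)&(np.abs(Q[...,1])<75)&(np.abs(Q[...,2])<40)
X=Q[m]; print(m.sum(),X[:,2].max(),np.percentile(X[:,2],[90,99]))
for (u,v) in [(222,252),(215,255),(224,270),(205,275),(425,252),(430,255),(445,275),(420,270)]: print(u,v,Q[v,u].round(1))
for sgn in(1,-1):
    k=X[X[:,1]*sgn>0]; print(sgn,k[k[:,2]>k[:,2].max()-3].mean(0).round(1), np.abs(k[:,1]).min())
E
```

```text
6105 4.481250028492985 [-3.91595035  2.35703666]
222 252 [  8.3 -42.7   0.8]
215 255 [ 10.5 -43.   -7.1]
224 270 [  0.2 -42.2  -0.2]
205 275 [  9.1 -42.3 -21. ]
425 252 [10.1 43.7 -3.2]
430 255 [10.4 44.6 -6.7]
445 275 [ 10.2  44.6 -23.1]
420 270 [ 0.6 43.  -1.1]
1 [-0.6 43.2  2.3] 42.3652424902521
-1 [ -0.3 -42.4   2.6] 41.554943691947834
```

Call:
jog_arm --plan '[[[0, 0, 0], [0, 0.0009, 0.05], 1], [[0, 0, 0], [0, 0.0009, 0.09], 1], [[0, 0, 0], [0, 0.0009, 0.113], 1], [[0, 0, 0], [0, 0.0009, 0.113], 0.6], [[0, 0, 0], [0, 0.0009, 0.113], -1], [[0, 0, 0], [0, 0.0009, 0.113], -1], [[0, 0, 0], [0, 0.0009, 0.113], -1], [[0, 0, 0], [0, 0.0009, 0.113], -1], [[0, 0, 0], [0, 0.0009, 0.113], -1], [[0, 0, 0], [0, 0.0009, 0.113], -1]]' --force 30

```text
time: 2.45
tool_pos: [399.3, 289.8, 49.5]
tcp_rot: [179.8, -0.1, 98.8]
ft_force: [-1.5, 1.4, 7.2]
finger_gap: 47.7
```

```bash
python3 - <<'E'
from h import *
s=sense(); print(s['time'],s['tool_pos'],s['tcp_rot'],s['ft_force'],s['finger_gap'])
p,d=snapshot("wrist"); cv2.imwrite("pics/w2.png",p); np.save("pics/w2.npy",d)
E
```

```text
2.45 [399.26462788 289.78426549  49.45825814] [ 1.79812336e+02 -1.04207006e-01  9.88000205e+01] [-1.52715121  1.37207865  7.22963529] 47.684993593789834
```

View pics/w2.png

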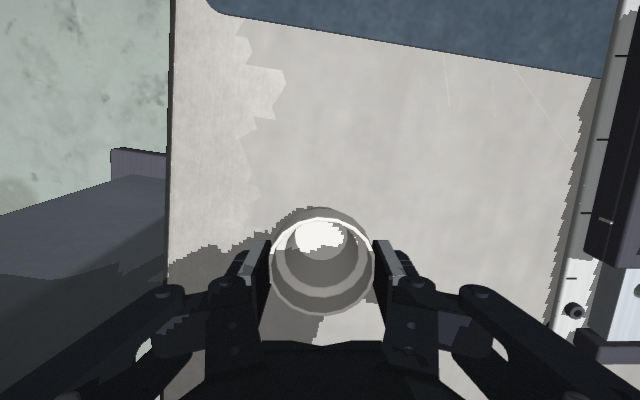

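Call:
jog_arm --plan '[[[0, 0, 0], [0, 0, -0.015], -1], [[0, 0, 0], [0, 0, -0.05], -1], [[0, 0, 0], [0, 0, -0.09], -1], [[0, 0, 0], [0, 0, -0.09], -1], [[0, 0, 0], [0, 0, -0.09], -1]]'

```text
time: 3.12
tool_pos: [398.0, 288.6, 137.8]
tcp_rot: [180.0, -0.0, 98.8]
ft_force: [-0.1, -0.4, -1.6]
finger_gap: 47.5
```

```bash
python3 - <<'E'
from h import *
s=sense(); print(s['time'],s['tool_pos'],s['tcp_rot'],s['ft_force'],s['finger_gap'])
c=cam("wrist");p,d=snapshot("wrist"); cv2.imwrite("pics/w3.png",p); np.save("pics/w3.npy",d)
q,e=snapshot("scene"); cv2.imwrite("pics/s3.png",cv2.resize(q[100:270,210:410],None,fx=4,fy=4,interpolation=cv2.INTER_CUBIC)); np.save("pics/s3.npy",e); cv2.imwrite("pics/s3f.png",q)
E
```

```text
3.125 [398.03297295 288.61596315 137.79262895] [ 1.79952570e+02 -1.29518717e-02  9.87922683e+01] [-0.05119423 -0.42763492 -1.58451732] 47.53505757196594
```

View pics/w3.png

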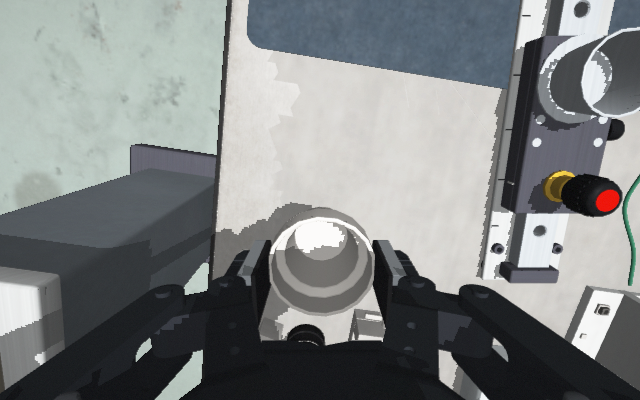

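View pics/s3.png

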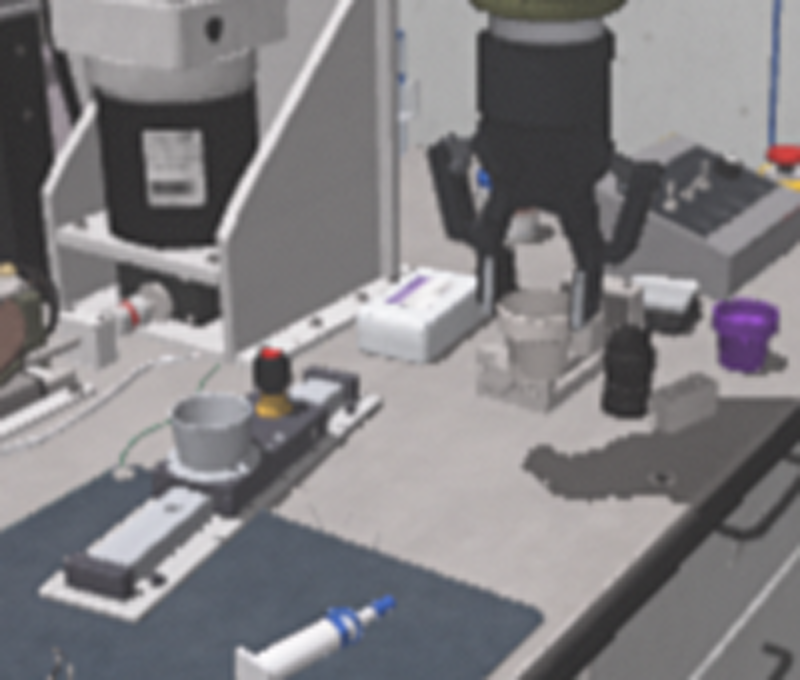

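```bash
python3 - <<'E'
from h import *
s=sense(); c=cam("wrist"); p=cv2.imread("pics/w3.png"); d=np.load("pics/w3.npy"); P=cloud(c,d)
T=R.from_euler('xyz',s['tcp_rot'],degrees=True); Q=T.inv().apply((P-s['tool_pos']).reshape(-1,3)).reshape(P.shape)
near=(np.hypot(Q[...,0],Q[...,1])<28)&(Q[...,2]>-3)&(Q[...,2]<14)
print(np.percentile(Q[near][:,2],[2,10,25,50]))
gray=cv2.cvtColor(p,cv2.COLOR_BGR2GRAY)
cand=near&(np.abs(Q[...,1])<22)&(gray>70)
X=Q[cand]; r=np.hypot(X[:,0],X[:,1]); 
rim=X[X[:,2]<np.percentile(X[:,2],40)]
A=np.c_[rim[:,:2],np.ones(len(rim))]; k=np.linalg.lstsq(A,rim[:,2],rcond=None)[0]; print('plane',k,len(rim))
zt=k[2]
# outer edge points: extreme tool-x at each column |y|<15
m=cand
zr=s['tool_pos'][2]-zt
pts=[]
ct=max(cv2.findContours((near&(Q[...,2]<zt+2.5)).astype(np.uint8),cv2.RETR_EXTERNAL,cv2.CHAIN_APPROX_NONE)[0],key=cv2.contourArea)[:,0]
W=ray(c,ct[:,0],ct[:,1],zr); L=T.inv().apply(W-s['tool_pos']); L=L[np.abs(L[:,1])<20]
print(circfit(L),circfit(L,25.),L[:,0].min(),L[:,0].max())
# pot again, and knob
measure(c,p,d,[("pot",(559,404),66),("knob",(570,331),74)])
cs=cam("scene"); ps=cv2.imread("pics/s3f.png"); Ps=cloud(cs,np.load("pics/s3.npy"))
m=(np.hypot(Ps[...,0]-398,Ps[...,1]-289)<32)&(Ps[...,2]>80)&(Ps[...,2]<135)
print('scene cup z',np.percentile(Ps[m][:,2],[1,5,50,95,99]))
E
```

```text
[-1.54057515  3.71258684  5.03466492  6.13396668]
plane [-6.03203473e-04  5.85514333e-03  5.15172739e+00] 987
(array([-1.51,  0.31, 24.73]), np.float64(0.2)) (array([-1.52,  0.34]), np.float64(0.34)) -26.196563625162515 23.660400560648046
pot 343 (array([554.75, 401.24,  23.1 ]), np.float64(1.1)) zt 64.36
pot 4 (array([541.45, 382.01,   0.58]), np.float64(0.0)) zt 64.36
knob 421 [567.95 329.44  74.  ] [569.25 329.2   72.58]
scene cup z [ 87.70359643  91.15146022 119.61694747 131.10635901 133.7256209 ]
```

```bash
python3 - <<'E'
from h import *
P=cloud(cam("top"),np.load("pics/top0.npy"))
for y0 in range(180,560,40):
    m=(P[...,1]>y0)&(P[...,1]<y0+40)&(P[...,0]>480)&(P[...,0]<800)
    for zz in (100,200,300):
        k=m&(P[...,2]>zz); print(y0,zz, P[k][:,0].min().round() if k.any() else None,end=' | ')
    print()
go([567.6,345.8,160],98.8)
E
```

```text
180 100 682.0 | 180 200 714.0 | 180 300 714.0 | 
220 100 682.0 | 220 200 711.0 | 220 300 716.0 | 
260 100 None | 260 200 None | 260 300 None | 
300 100 None | 300 200 None | 300 300 None | 
340 100 None | 340 200 None | 340 300 None | 
380 100 None | 380 200 None | 380 300 None | 
420 100 None | 420 200 None | 420 300 None | 
460 100 None | 460 200 None | 460 300 None | 
500 100 None | 500 200 None | 500 300 None | 
540 100 None | 540 200 None | 540 300 None | 
rot [-0.1   0.04 -0.01] shift [ 0.0309  0.1772 -0.024 ]
```

Call:
jog_arm --plan '[[[0, 0, 0], [0.005, 0.03, -0.015], -1], [[0, 0, 0], [0.015, 0.08, -0.023], -1], [[0, 0, 0], [0.023, 0.13, -0.023], -1], [[0, 0, 0], [0.03, 0.165, -0.023], -1], [[0, 0, 0], [0.031, 0.177, -0.023], -1], [[0, 0, 0], [0.031, 0.177, -0.023], -1], [[0, 0, 0], [0.031, 0.177, -0.023], -1]]'

```text
time: 4.1
tool_pos: [566.9, 346.0, 159.7]
tcp_rot: [-179.9, 0.0, 98.8]
ft_force: [0.2, 0.6, -0.8]
finger_gap: 47.4
```

```bash
python3 - <<'E'
from h import *
s=sense(); print(s['time'],s['tool_pos'],s['tcp_rot'],s['ft_force'],s['finger_gap'])
c=cam("wrist");p,d=snapshot("wrist"); cv2.imwrite("pics/w4.png",p); np.save("pics/w4.npy",d)
measure(c,p,d,[("pot",(559,404),66),("knob",(570,331),74)])
E
```

```text
4.1 [566.87105339 346.01395681 159.74926635] [-1.79912208e+02  2.41008255e-02  9.88094917e+01] [ 0.15776208  0.58802485 -0.81328533] 47.3796495426028
pot 208 (array([559.  , 402.82,  24.27]), np.float64(0.22)) zt 66.63
pot 199 (array([558.99, 402.86,  22.61]), np.float64(0.24)) zt 66.63
knob 0 [nan nan nan] [nan nan nan]h.py:35: RuntimeWarning: Mean of empty slice.
  v,u=np.nonzero(red); print(nm,red.sum(),ray(c,u.mean(),v.mean(),float(z)).round(2),np.median(P[red],0).round(2)); continue
  ret = ret.dtype.type(ret / rcount)
  return _methods._mean(a, axis=axis, dtype=dtype,
  ret = um.true_divide(
```

View pics/w4.png

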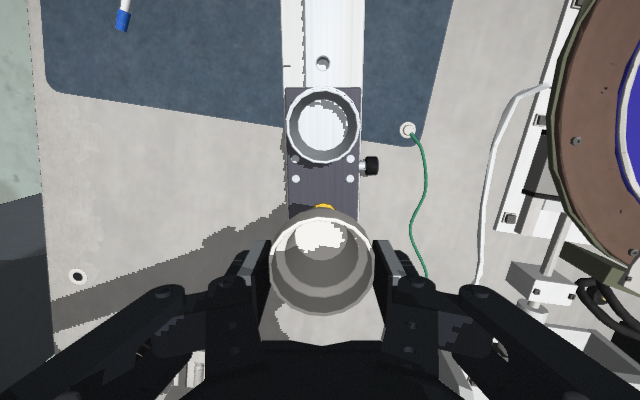

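Call:
jog_arm --plan '[[[0, 0, 0], [0.03, 0.0005, 0], -1], [[0, 0, 0], [0.0593, 0.0007, 0], -1], [[0, 0, 0], [0.0593, 0.0007, 0.02], -1], [[0, 0, 0], [0.0593, 0.0007, 0.037], -1], [[0, 0, 0], [0.0593, 0.0007, 0.037], -1], [[0, 0, 0], [0.0593, 0.0007, 0.037], -1]]'

```text
time: 4.9
tool_pos: [559.9, 404.2, 123.2]
tcp_rot: [-180.0, 0.0, 98.7]
ft_force: [0.3, 0.2, 0.9]
finger_gap: 48.0
```

```bash
python3 - <<'E'
from h import *
s=sense(); print(s['time'],s['tool_pos'],s['tcp_rot'],s['ft_force'],s['finger_gap'])
go([558.5,404.7,100],98.8)
q,e=snapshot("scene"); cv2.imwrite("pics/s5.png",cv2.resize(q[100:270,210:410],None,fx=4,fy=4,interpolation=cv2.INTER_CUBIC))
E
```

```text
4.9 [559.89059416 404.24249621 123.21842447] [-1.79975959e+02  1.55686384e-02  9.87422807e+01] [0.26588798 0.19149887 0.85382375] 48.045437013299974
rot [-0.02  0.02 -0.06] shift [ 0.0007 -0.0013  0.0232]
```

View pics/s5.png

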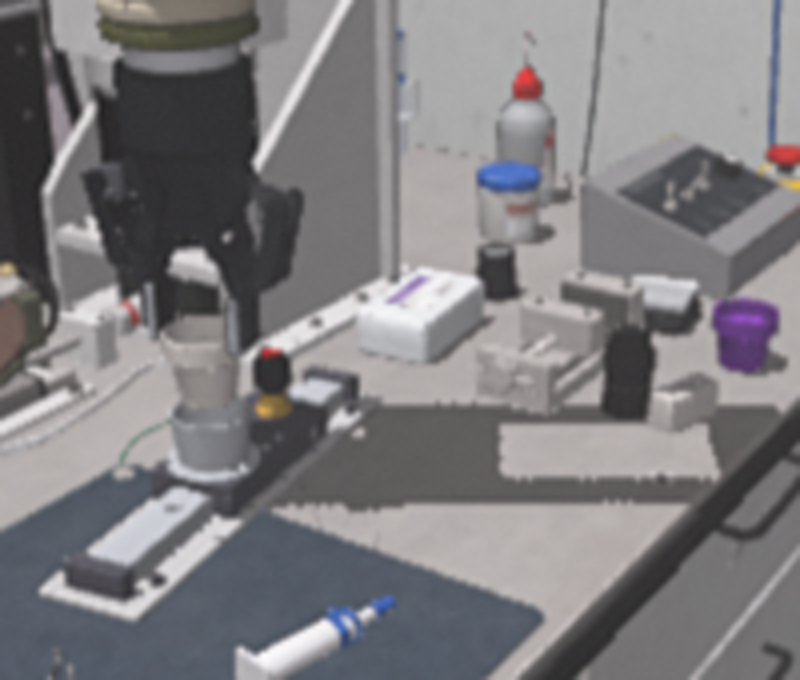

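```bash
python3 - <<'E'
from h import *
c=cam("scene"); q,e=snapshot("scene"); P=cloud(c,e); cv2.imwrite("pics/s5f.png",q)
cv2.imwrite("pics/s5z.png",cv2.resize(q[165:225,235:295],None,fx=10,fy=10,interpolation=cv2.INTER_CUBIC))
for nm,z in (("pot",62),("cup lower",80),("cup collar",110),("collar",114)):
    m=(np.hypot(P[...,0]-559,P[...,1]-404)<30)&(np.abs(P[...,2]-z)<3)
    X=P[m]; v,u=np.nonzero(m); print(nm,m.sum(),u.min(),u.max(),circfit(X), X.mean(0).round(1))
print(proj(c,[[559,403.3,66],[559,403.3,100],[559,403.3,118]]))
E
```

```text
pot 60 252 272 (array([556.98, 405.27,  22.85]), np.float64(1.18)) [550.5 412.6  62. ]
cup lower 31 254 268 (array([558.61, 405.1 ,  16.44]), np.float64(1.16)) [549.7 413.3  79.5]
cup collar 80 249 272 (array([559.26, 404.82,  23.92]), np.float64(1.53)) [559.5 409.7 110. ]
collar 79 248 272 (array([558.89, 404.55,  24.18]), np.float64(2.04)) [560.5 409.3 114.1]
[[261.98595024 201.37433522]
 [261.03951944 188.66506556]
 [260.52564773 181.76447216]]
```

View pics/s5z.png

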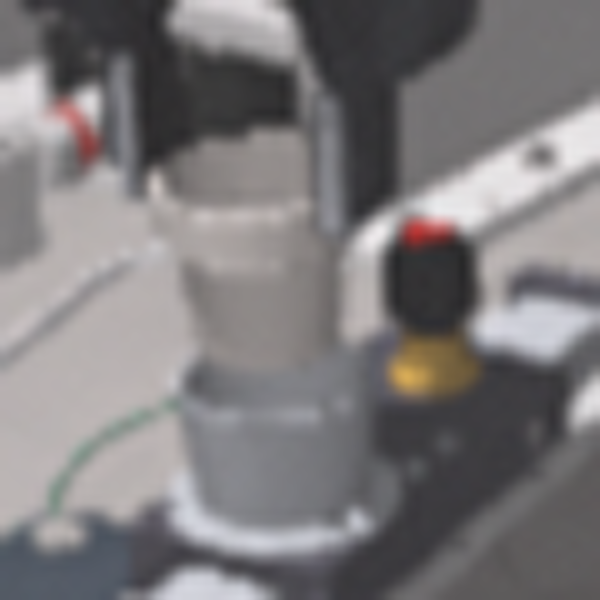

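Call:
jog_arm --plan '[[[0, 0, 0], [0.0004, -0.0016, 0], -1], [[0, 0, 0], [0.0004, -0.0016, 0.008], -1], [[0, 0, 0], [0.0004, -0.0016, 0.018], -1], [[0, 0, 0], [0.0004, -0.0016, 0.025], -1], [[0, 0, 0], [0.0004, -0.0016, 0.025], -1], [[0, 0, 0], [0.0004, -0.0016, 0.025], -1]]'

```text
time: 5.75
tool_pos: [558.1, 405.2, 98.3]
tcp_rot: [-180.0, 0.0, 98.8]
ft_force: [0.5, 0.1, -0.1]
finger_gap: 47.8
```

```bash
python3 - <<'E'
from h import *
s=sense(); print(s['time'],s['tool_pos'],s['tcp_rot'],s['ft_force'],s['wrist_torque'],s['finger_gap'])
c=cam("scene"); q,e=snapshot("scene"); P=cloud(c,e)
cv2.imwrite("pics/s6z.png",cv2.resize(q[165:225,235:295],None,fx=10,fy=10,interpolation=cv2.INTER_CUBIC))
E
```

```text
5.75 [558.13246099 405.2343374   98.30991045] [-1.79998771e+02  2.65686084e-03  9.87957074e+01] [ 0.54891221  0.08900031 -0.08120567] [0.0219906  0.02758514 0.02932466] 47.79379012753238
```

View pics/s6z.png

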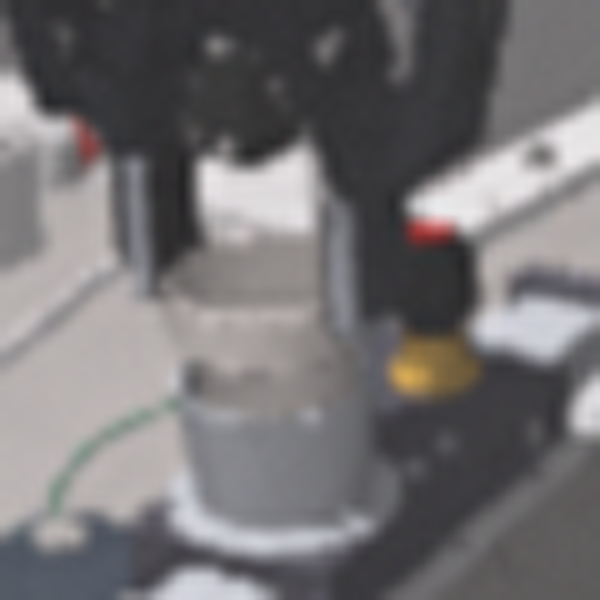

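Call:
jog_arm --plan '[[[0, 0, 0], [-0.0003, -0.0006, 0.003], -1], [[0, 0, 0], [-0.0003, -0.0006, 0.006], -1], [[0, 0, 0], [-0.0003, -0.0006, 0.009], -1], [[0, 0, 0], [-0.0003, -0.0006, 0.009], -1]]'

```text
time: 6.3
tool_pos: [557.3, 404.6, 88.7]
tcp_rot: [-180.0, 0.0, 98.8]
ft_force: [1.2, 0.1, -0.3]
finger_gap: 47.5
```

```bash
python3 - <<'E'
from h import *
s=sense(); print(s['time'],s['tool_pos'],s['tcp_rot'],s['ft_force'],s['wrist_torque'],s['finger_gap'])
E
```

```text
6.3 [557.26700927 404.6236055   88.72098392] [-1.79954787e+02  1.91425258e-02  9.87928776e+01] [ 1.23110087  0.09490168 -0.31987306] [ 0.01463992 -0.01013778 -0.02088589] 47.54565545701037
```

Call:
jog_arm --plan '[[[0, 0, 0], [0, 0.0009, 0.001], -1], [[0, 0, 0], [0, 0.0009, 0.0025], -1], [[0, 0, 0], [0, 0.0009, 0.004], -1], [[0, 0, 0], [0, 0.0009, 0.005], -1], [[0, 0, 0], [0, 0.0009, 0.005], -1]]'

```text
time: 6.92
tool_pos: [558.8, 405.5, 86.4]
tcp_rot: [179.9, -0.0, 98.8]
ft_force: [-5.1, -2.4, 11.2]
finger_gap: 47.5
```

```bash
python3 - <<'E'
from h import *
s=sense(); print(s['time'],s['tool_pos'],s['tcp_rot'],s['ft_force'],s['wrist_torque'],s['finger_gap'])
q,e=snapshot("scene")
cv2.imwrite("pics/s7z.png",cv2.resize(q[165:225,235:295],None,fx=10,fy=10,interpolation=cv2.INTER_CUBIC))
E
```

```text
6.925 [558.75808918 405.49821895  86.41627361] [ 1.79929764e+02 -4.83248639e-02  9.88040651e+01] [-5.12424333 -2.42210295 11.22995372] [-0.37726215  0.76603691 -0.00221855] 47.485351649972365
```

View pics/s7z.png

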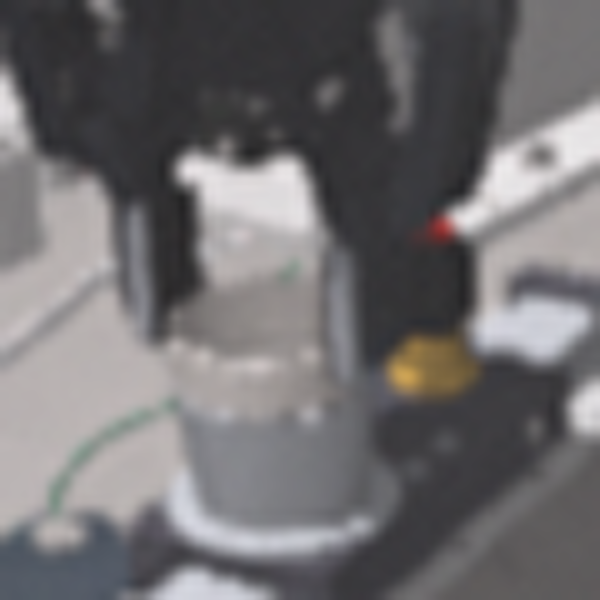

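Call:
jog_arm --plan '[[[0, 0, 0], [0, 0, -0.001], 0.4], [[0, 0, 0], [0, 0, -0.001], 0.6], [[0, 0, 0], [0, 0, -0.001], 0.8], [[0, 0, 0], [0, 0, -0.001], 1], [[0, 0, 0], [0, 0, -0.001], 1], [[0, 0, 0], [0, 0, -0.03], 1], [[0, 0, 0], [0, 0, -0.075], 1], [[0, 0, 0], [-0.03, 0, -0.075], 1], [[0, 0, 0], [-0.06, 0, -0.075], 1], [[0, 0, 0], [-0.06, 0, -0.075], 1], [[0, 0, 0], [-0.06, 0, -0.075], 1]]'

```text
time: 8.35
tool_pos: [567.6, 346.0, 159.3]
tcp_rot: [180.0, -0.0, 98.8]
ft_force: [-0.7, 0.5, 0.6]
finger_gap: 85.2
```

```bash
python3 - <<'E'
from h import *
s=sense(); print(s['time'],s['tool_pos'],s['tcp_rot'],s['ft_force'],s['finger_gap'])
c=cam("wrist");p,d=snapshot("wrist"); cv2.imwrite("pics/w8.png",p); np.save("pics/w8.npy",d)
measure(c,p,d,[("liner",(559,404),80),("knob",(570,331),74)])
P=cloud(c,d); m=(np.hypot(P[...,0]-559,P[...,1]-404)<30)&(P[...,2]>77); X=P[m]
print(np.linalg.lstsq(np.c_[X[:,:2]-X[:,:2].mean(0),np.ones(len(X))],X[:,2],rcond=None)[0])
q,e=snapshot("scene")
cv2.imwrite("pics/s8z.png",cv2.resize(q[165:225,235:295],None,fx=10,fy=10,interpolation=cv2.INTER_CUBIC))
E
```

```text
8.35 [567.57019361 345.9854911  159.33189427] [ 1.79997977e+02 -2.55847779e-02  9.87756619e+01] [-0.73831989  0.54019493  0.62716043] 85.1710546473684
liner 225 (array([559.27, 403.4 ,  24.55]), np.float64(0.22)) zt 81.88
liner 212 (array([559.23, 403.36,  23.  ]), np.float64(0.23)) zt 81.88
knob 310 [570.33 330.03  74.  ] [570.3  330.42  74.71]
[ -0.49307214   2.67746893 191.32845412]
```

View pics/w8.png

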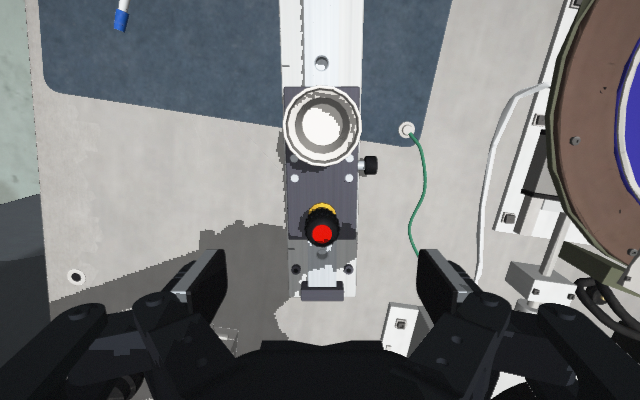

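View pics/s8z.png

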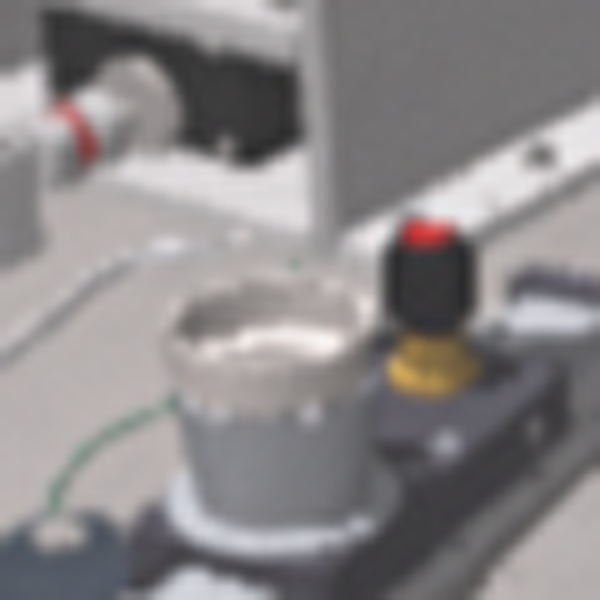

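The liner is seated: its collar sits evenly on the rim, and the rim circle at (322,125) is concentric with the pot. The knob is at (321,233), so I'll grasp it across the rail next.

Call:
jog_arm --plan '[[[0, 0, 0], [-0.0158, 0.0004, 0.01], 1], [[0, 0, 0], [-0.0158, 0.0004, 0.05], 1], [[0, 0, 0], [-0.0158, 0.0004, 0.08], 1], [[0, 0, 0], [-0.0158, 0.0004, 0.091], 0.3], [[0, 0, 0], [-0.0158, 0.0004, 0.091], 0], [[0, 0, 0], [-0.0158, 0.0004, 0.091], 0], [[0, 0, 0], [-0.0158, 0.0004, 0.091], 0]]' --force 40

```text
time: 9.32
tool_pos: [571.5, 330.6, 70.1]
tcp_rot: [179.8, -0.0, 98.8]
ft_force: [-0.0, 0.4, -0.3]
finger_gap: 42.9
```

```bash
python3 - <<'E'
from h import *
s=sense(); print(s['time'],s['tool_pos'],s['tcp_rot'],s['ft_force'],s['finger_gap'])
c=cam("wrist");p,d=snapshot("wrist"); cv2.imwrite("pics/w9.png",p); np.save("pics/w9.npy",d)
measure(c,p,d,[("knob",(570,331),74)])
E
```

```text
9.325 [571.48664915 330.5933722   70.09503084] [ 1.79846629e+02 -4.18625749e-02  9.88021463e+01] [-0.01903564  0.35726964 -0.30465007] 42.89534015984995
knob 807 [570.41 330.1   74.  ] [570.38 330.4   74.66]
```

View pics/w9.png

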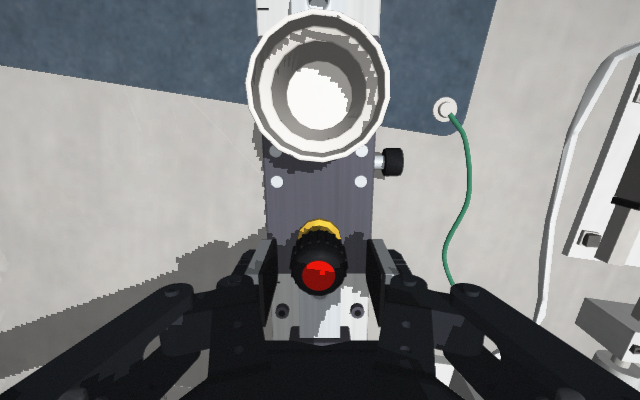

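Call:
jog_arm --plan '[[[0, 0, 0], [0, -0.001, 0.0015], 0], [[0, 0, 0], [0, -0.001, 0.0015], -1], [[0, 0, 0], [0, -0.001, 0.0015], -1], [[0, 0, 0], [0, -0.001, 0.0015], -1], [[0, 0, 0], [0, -0.001, 0.0015], -1], [[0, 0, 0], [0, -0.001, 0.0015], -1], [[0, 0, 0], [0, -0.001, 0.0015], -1]]' --force 50

```text
time: 10.25
tool_pos: [570.1, 330.1, 67.2]
tcp_rot: [179.9, -0.0, 98.8]
ft_force: [5.4, 1.3, 0.8]
finger_gap: 23.4
```

```bash
python3 - <<'E'
from h import *
s=sense(); print(s['time'],s['tool_pos'],s['tcp_rot'],s['ft_force'],s['finger_gap'])
E
```

```text
10.25 [570.05484055 330.07068779  67.15085305] [ 1.79923012e+02 -1.39571735e-02  9.87880975e+01] [5.3770758  1.29575909 0.80996792] 23.385815172221818
```

Call:
jog_arm --plan '[[[0, 0, 0], [0, 0.001, -0.003], -1], [[0, 0, 0], [0, 0.001, -0.007], -1], [[0, 0, 0], [0, 0.001, -0.01], -1], [[0, 0, 0], [0, 0.001, -0.012], -1], [[0, 0, 0], [0, 0.001, -0.012], -1], [[0, 0, 0], [0, 0.001, -0.012], -1]]'

```text
time: 11.0
tool_pos: [570.1, 329.9, 77.5]
tcp_rot: [-179.9, 0.0, 98.8]
ft_force: [6.7, 2.6, -10.5]
finger_gap: 23.1
```

```bash
python3 - <<'E'
from h import *
s=sense(); print(s['time'],s['tool_pos'],s['tcp_rot'],s['ft_force'],s['finger_gap'])
c=cam("wrist");p,d=snapshot("wrist"); cv2.imwrite("pics/w10.png",p); np.save("pics/w10.npy",d)
measure(c,p,d,[("knob",(570,331),84)])
E
```

```text
11.0 [570.06304824 329.85040996  77.45378757] [-1.79947166e+02  2.05653463e-02  9.87938274e+01] [  6.6514372    2.6214567  -10.46761113] 23.132616056980957
knob 847 [570.46 329.82  84.  ] [570.42 330.24  84.77]
```

View pics/w10.png

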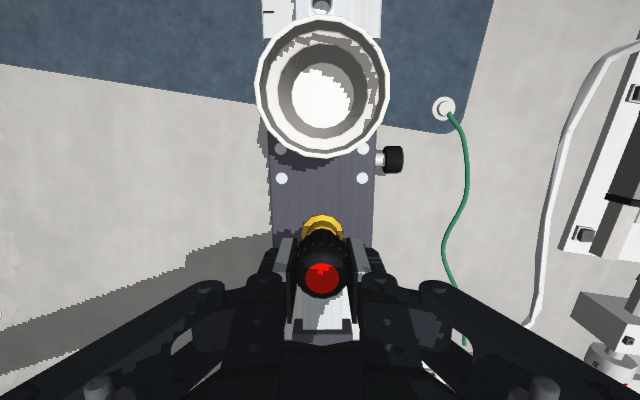

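Call:
jog_arm --plan '[[[0, 0, 0], [0.006, 0, 0], -1], [[0, 0, 0], [0.014, 0, 0], -1], [[0, 0, 0], [0.022, 0, 0], -1], [[0, 0, 0], [0.03, 0, 0], -1], [[0, 0, 0], [0.037, 0, 0], -1], [[0, 0, 0], [0.04, 0, 0], -1], [[0, 0, 0], [0.04, 0, 0], -1], [[0, 0, 0], [0.04, 0, 0], -1]]'

```text
time: 12.05
tool_pos: [563.9, 369.1, 77.2]
tcp_rot: [-179.9, 0.0, 98.8]
ft_force: [7.1, 3.0, -10.8]
finger_gap: 23.3
```

```bash
python3 - <<'E'
from h import *
s=sense(); print(s['time'],s['tool_pos'],s['tcp_rot'],s['ft_force'],s['finger_gap'])
d=s['tool_pos']-[570.06,329.85,77.45]; print('travel',d, np.hypot(d[0],d[1]))
c=cam("wrist");p,d=snapshot("wrist"); cv2.imwrite("pics/w11.png",p); np.save("pics/w11.npy",d)
measure(c,p,d,[("knob",(564,370),84)])
c=cam("top");p,d=snapshot("top"); measure(c,p,d,[("liner",(553,443),80)])
c=cam("scene");p,d=snapshot("scene"); measure(c,p,d,[("liner",(553,443),80)])
E
```

```text
12.05 [563.90265493 369.14521423  77.21321862] [-1.79927884e+02  4.52824300e-02  9.87886758e+01] [  7.05490767   3.0092294  -10.80989805] 23.255295798039455
travel [-6.15734507 39.29521423 -0.23678138] 39.774699991545404
knob 844 [564.25 369.24  84.  ] [564.21 369.55  84.49]
liner 10 (array([28673.38, 71205.51, 76121.28]), np.float64(0.69)) zt 83.73
liner 26 (array([556.03, 441.  ,  26.84]), np.float64(0.52)) zt 83.73
liner 47 (array([550.88, 444.97,  24.46]), np.float64(1.39)) zt 80.18
liner 43 (array([551.09, 445.14,  22.94]), np.float64(1.29)) zt 80.18
```

View pics/w11.png

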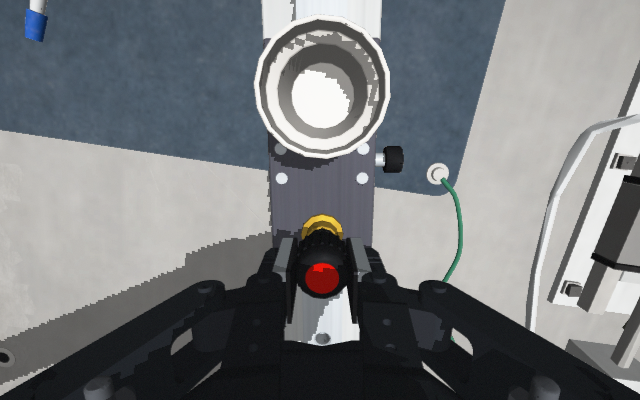

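Call:
jog_arm --plan '[[[0, 0, 0], [0, 0, 0.003], -1], [[0, 0, 0], [0, 0, 0.006], -1], [[0, 0, 0], [0, 0, 0.009], -1], [[0, 0, 0], [0, 0, 0.012], -1], [[0, 0, 0], [0, 0, 0.012], -1], [[0, 0, 0], [0, 0, 0.012], -1]]'

```text
time: 12.95
tool_pos: [564.0, 369.6, 66.9]
tcp_rot: [-180.0, 0.0, 98.8]
ft_force: [-0.7, -2.2, -0.4]
finger_gap: 23.6
```

```bash
python3 - <<'E'
from h import *
s=sense(); print(s['time'],s['tool_pos'],s['tcp_rot'],s['ft_force'],s['finger_gap'])
c=cam("wrist");p,d=snapshot("wrist"); cv2.imwrite("pics/w12.png",p)
measure(c,p,d,[("knob",(564,370),74)])
E
```

```text
12.95 [563.96819393 369.58669586  66.92602738] [-1.79959583e+02  8.38200776e-03  9.88024230e+01] [-0.73493975 -2.2462616  -0.42362882] 23.55921368290307
knob 842 [564.17 369.76  74.  ] [564.15 369.89  74.29]
```

Call:
jog_arm --plan '[[[0, 0, 0], [0, 0, 0.002], -1], [[0, 0, 0], [0, 0, 0.004], -1], [[0, 0, 0], [0, 0, 0.006], -1], [[0, 0, 0], [0, 0, 0.006], -1], [[0, 0, 0], [0, 0, 0.006], -1]]' --force 60

```text
time: 13.62
tool_pos: [564.0, 370.3, 64.1]
tcp_rot: [180.0, -0.0, 98.8]
ft_force: [-13.8, -6.5, 23.4]
finger_gap: 23.1
```

```bash
python3 - <<'E'
from h import *
s=sense(); print(s['time'],s['tool_pos'],s['tcp_rot'],s['ft_force'],s['finger_gap'])
c=cam("wrist");p,d=snapshot("wrist"); cv2.imwrite("pics/w13.png",p)
measure(c,p,d,[("knob",(564,370),71),("liner",(553,443),80)])
E
```

```text
13.625 [564.04883482 370.31315239  64.08265111] [ 1.79999462e+02 -4.27379410e-02  9.88214904e+01] [-13.82878236  -6.51428     23.35637567] 23.141793426952287
knob 848 [564.07 370.32  71.  ] [564.02 370.73  71.57]
liner 447 (array([552.99, 443.75,  24.79]), np.float64(0.14)) zt 81.73
liner 454 (array([553.01, 443.56,  22.77]), np.float64(0.18)) zt 81.73
```

Call:
jog_arm --plan '[[[0, 0, 0], [-0.0005, 0, -0.001], -1], [[0, 0, 0], [-0.0005, 0, -0.0015], -1], [[0, 0, 0], [-0.0005, 0, -0.0015], -1], [[0, 0, 0], [-0.0005, 0, -0.0015], -1]]'

```text
time: 14.18
tool_pos: [564.0, 370.1, 64.2]
tcp_rot: [-180.0, -0.1, 98.8]
ft_force: [-9.0, -2.7, 13.9]
finger_gap: 23.1
```

```bash
python3 - <<'E'
from h import *
s=sense(); print(s['time'],s['tool_pos'],s['tcp_rot'],s['ft_force'],s['finger_gap'])
c=cam("wrist");p,d=snapshot("wrist"); cv2.imwrite("pics/w14.png",p)
measure(c,p,d,[("knob",(564,370),71),("liner",(553,443),80)])
q,e=snapshot("scene")
cv2.imwrite("pics/s14z.png",cv2.resize(q[150:250,220:320],None,fx=6,fy=6,interpolation=cv2.INTER_CUBIC))
E
```

```text
14.175 [564.00802489 370.07123706  64.17669727] [-1.79998008e+02 -6.82949383e-02  9.88245513e+01] [-8.99964633 -2.70037654 13.94231003] 23.079269143338724
knob 851 [564.12 370.11  71.  ] [564.1  370.45  71.6 ]
liner 446 (array([552.98, 443.58,  24.79]), np.float64(0.14)) zt 81.74
liner 451 (array([553.01, 443.42,  22.79]), np.float64(0.19)) zt 81.74
```

View pics/w14.png

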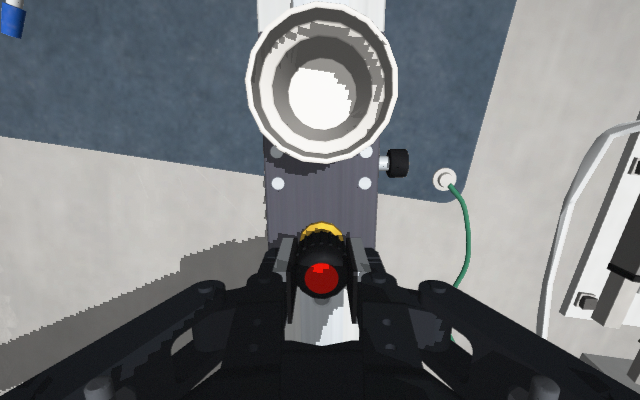

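View pics/s14z.png

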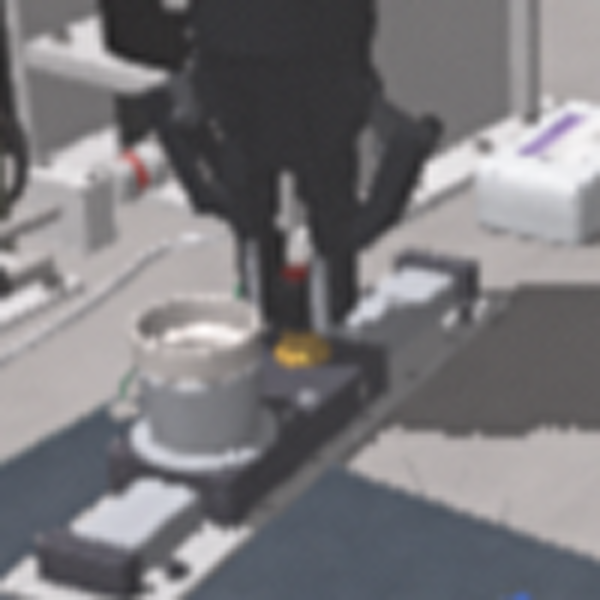

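The knob is on its stop: its height stayed put when the load dropped from 23 to 14 N. The liner is seated in the pot at (320,85). Handing in.

```bash
python3 -c "
from bench import *
print(hand_in())"
```

```text
the job is handed in; nothing more can be done
None
```

I set the white liner cup into the steel pot and let go, with its collar resting evenly on the rim. Then I pulled the knob up about 10 mm and slid the carriage one hole, pot end leading. I let the pin drop and handed in with the gripper still holding the knob down.

**Last checks**
- **Carriage:** the arm's position readings gave 40.6 mm of travel in the final pose, as did the liner position in the wrist camera. That is within the 2.5 mm allowed, and part of it is play between pin and hole.
- **Knob:** it stands about 3 mm below its rest height. Its height barely changed when I eased the push from 23 to 14 N, so it is on its stop.
- **Liner:** it measured upright in the pot, but a numeric tilt fit after I let go was unusable. "Upright" rests on the pictures and the even collar.
- **Bystanders:** I never went near the syringe, the lens or the magnifier, but I took no final measurement of them.

**Disagreements:** the cameras differed by about 2 mm on the pot's position. After the slide, the top camera's liner fit failed because the arm was in the way. A sideways force of about 9 N also remained on the gripper at the end.

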